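# Tip the walnuts from the jug into the pantry bin

### The job

Take the jug of walnuts to the low front of the wooden pantry bin and, still upright, turn it so that its spout faces straight in over that front; only then tilt it and tip all three walnuts over the spout into the bin. Then stand the empty jug gently upright, wholly on the round cork trivet, and leave everything else where it is.

Things in the scene. Friction and masses are not known exactly. Their poses are not given: they have to be found in the camera images.
- jug: white stoneware jug, loose, about 0.38 kg, holding three walnuts. Origin: centre of its underside; z up its axis, +x to the spout, -x to the handle. Round, outer radius 33 mm at the foot, 61 at the rim, 100 mm high, walls 4 mm, inner floor 6 mm up. The wall flares by 20 degrees: the walnuts roll out over the spout once it is tilted 75 to 80 degrees
- jug_spout (a point): middle of the jug's pouring lip, in the jug frame at x=96, y=0, z=100 mm (axes as the jug's). On this side the rim is open and a trough 60 mm wide slopes outwards and up from z=75 mm to the lip
- jug_grip (a point): upper outer corner of the jug's handle, in the jug frame at x=-97, y=0, z=83 mm (axes as the jug's); pinch it across y. The handle is a strap loop in the plane y=0, 14 mm wide (y), 12 mm thick: upright bar 101 mm from the axis, z=24 to 92; level top bar at z=80 to 92 mm from there to the rim; bottom bar at z=30; 33 mm free between upright bar and body
- bin: open pantry bin of pale wood, fixed to the worktop, 130 mm (x) by 140 mm (y) outside, walls and floor 8 mm. Origin: centre of its underside; its low front faces its -x. Front wall 60 mm high; back wall (+x) 130 mm high; side walls 60 mm high in the front half and 130 mm from x=-5 mm to the back
- trivet: round cork trivet, fixed flat on the worktop, 150 mm across and 12 mm thick. Origin: centre of its underside, so its top is at z=12 mm
- walnut0: walnut in its shell, round, 26 mm across, 12 g; starts on the jug's inner floor. Origin: its centre
- walnut1: walnut in its shell, round, 26 mm across, 12 g; starts on the jug's inner floor. Origin: its centre
- walnut2: walnut in its shell, round, 26 mm across, 12 g; starts on the jug's inner floor. Origin: its centre
- mug: bystander: dark metal mug, 76 mm across, 85 mm high, handle at its +y; origin under its centre
- small_bowl: bystander: small earthenware bowl, 72 mm across, 42 mm high; origin under its centre
- spoon: bystander: wooden spoon lying flat, 220 mm long along its x, under 30 mm high; origin under the middle of its length
Things that resemble listed ones, but are neither listed nor needed, are in the scene too. Leave any red or yellow look-alike of the jug alone.

How it is judged:
On the way, in this order (a step that is already met when the one before it is completed fails the run):
1. the jug is held up, upright, in front of the bin with its spout facing in over the bin's low front (height (world z) of jug above 0.025 m and angle between jug's own z axis and vertical below 0.6 rad and angle between the y axis of jug and the y axis of bin, either way round below 0.45 rad and x of jug in the frame of bin between -0.35 and -0.03 m and y of jug_spout in the frame of bin between -0.07 and 0.07 m and horizontal distance between jug_spout and bin below 0.25 m), for 0.1 s.
2. all three walnuts are in the bin (x of walnut0 in the frame of bin between -0.062 and 0.062 m and y of walnut0 in the frame of bin between -0.066 and 0.066 m and z of each of walnut0, walnut1, walnut2 in the frame of bin below 0.085 m and x of walnut1 in the frame of bin between -0.062 and 0.062 m and y of walnut1 in the frame of bin between -0.066 and 0.066 m and x of walnut2 in the frame of bin between -0.062 and 0.062 m and y of walnut2 in the frame of bin between -0.066 and 0.066 m), for 0.2 s.
At the end, for the whole second after the job is handed in: all three walnuts lie inside the bin; the jug stands upright (within 0.08 rad) and at rest on the trivet, its foot wholly on it (centres within 40 mm), released; no bystander has moved by 30 mm (all of step 2 and angle between jug's own z axis and vertical below 0.08 rad and horizontal distance between jug and trivet below 0.04 m and z of jug in the frame of trivet between 0.009 and 0.016 m and linear speed of jug below 0.02 m/s); the robot touches nothing.
It fails at once if the jug is tipped by more than 40 degrees other than forwards over its spout, or while its spout does not face the bin from the front (more than 0.5 rad or 70 mm off, or the jug beyond the bin) (angle between jug's own z axis and vertical above 0.7 rad and not (angle between the y axis of jug and the y axis of bin, either way round below 0.5 rad and y of jug_spout in the frame of bin between -0.07 and 0.07 m and x of jug in the frame of bin below 0.04 m and angle between jug's own x axis and vertical above 1.9 rad)).
It fails at once if the jug is dropped or slammed on the trivet (over 80 N) (contact force between jug and trivet above 80 N).
It fails at once if a bystander is moved by more than 30 mm (distance of any of mug, small_bowl, spoon from where it was at the start of the episode above 0.03 m).
It also fails if it takes over 58 s, if anything falls off the work surface, if the arm or the gripper's body presses on something with over 40 N, if the wrist force passes 120 N, or if a joint passes its speed limit or range.

### The arm

A 6-joint arm with a two-finger parallel gripper is mounted at the origin on the work surface. World frame = base frame: x ahead of the robot, y to its left, z up, the work surface at z = 0. Lengths are in m, angles in rad, forces in N, time in s.
With the tool pointing down it reaches from about 0.3 to 0.875 m from the base axis. Payload 6.4 kg.
Tool frame: the origin (TCP) lies on the centre line of the jaws, within the pads' length; the fingertips stand ctrl.tip_extent ahead of it and the grasp point (between the pads) lies 8 mm behind it (ctrl.tip_extent is the distance from the TCP to the fingertips, in m); z points along the fingers, y is the line along which they close (so a half turn about z gives the same grasp; the last joint's range is limited). The gripper opens to 85 mm and grips with 20 to 120 N. Pads are 22 mm wide; open, the fingers measure 114 mm over their backs; the gripper's body (76 mm by 85 mm) begins 54 mm behind the grasp point. The pads swing forward as they close: fully open they stand 13 mm farther back than shut.
Start: joints at [0.982, 0.181, 1.607, -0, 1.354, -0.206], TCP at [0.215, 0.533, 0.242] pointing down, gripper open.
Joint ranges: [-2.99, 2.99], [-0.89, 2.07], [0.3, 2.58], [-1.14, 4.28], [0, 2.63], [-3.12, 3.12]. Speed limits (rad/s): [2.57, 2.57, 3.01, 3.14, 3.14, 3.14].

### API

Orientations are given as a unit quaternion [w, x, y, z].
In Python, from bench import ctrl gives the robot as it stands.
- The arm moves only by the shell command python3 -m handwheel 'ROWS'. ROWS is JSON, a list of rows, each a list of 7 numbers: the turn, a rotation vector about the tool's x, y, z as a fraction of full scale, then the shift along the tool's x, y, z as a fraction of full scale, then the opening, from 0 (shut) to 1 (fully open). In form: [[rx, ry, rz, x, y, z, jaw], ...]. A call has exactly 8 rows; each row shifts and turns the commanded pose from where the row before left it, along the tool's axes as they then stand; what a row does not reach is not made up. Full scale, the value 1, is 300 mm for a shift and pi rad for a turn. A row lasts 1/10 s, in which the tool goes at most 50 mm and 8.59 degrees, less where a joint would pass 70% of its speed; a pose out of reach is approached as far as the arm can. A call with a number of a shift or a turn outside -1 to 1 is refused whole. A call with a gripper value outside its range is refused whole. The fingers move at their own pace and stop on an object; the grip force is fixed at half the most. Time passes only in rows, so rows that do not move let the fingers close, or fill a call up. It gives the time, the measured TCP pose, the force, the opening and the grip force at its end, in the units of the state.
- ctrl.get_obs(): the state, without advancing time (a new reading comes with each control period).
- ctrl.camera(name): name is "side" or "top" or "wrist"; returns the picture (480x640x3 uint8, blue, green, red); there is no depth.
- ctrl.camera_model(name): a dict with "camera_matrix" (3x3 intrinsics, pixels), "cam_to_world" (4x4, takes a point from camera to world coordinates). Camera axes: x right, y up, looking along -z (the intrinsics and any distortion apply to the point x, -y, -z); pixel columns grow to the right and rows downward; lengths in m; the calibration is good to about 2 mm. A picture is of the moment at which its call begins: read the wrist's pose just before it. camera_model takes no time and is no camera call; for the wrist camera it gives the pose at the moment of the call.
- ctrl.hand_in(): hands the job in; it is judged then, once.
The state is a dict: "time_s": time; "q": joint angles; "dq": joint speeds; "joint_efforts": joint torques, N m; "eef_pos": TCP position; "eef_rot": TCP orientation; "wrist_force": force on the tool from outside, world axes, zero at the start; "torque": the same for the moment, N m; "opening": opening from 0.0 (shut) to 1.0 (fully open); "grasp_force": force on a finger pad.
Only numpy, scipy, OpenCV 4.12 (cv2) and the standard library are available. Lean on these libraries where they do the work, as an engineer would, in place of code of your own. Each camera call takes 0.05 s, during which the arm holds its last target. There are 200 camera calls.

## Working session

There is one attempt and no reset: what is moved stays moved. The work goes in short steps, Python scripts to look and compute and a shell command to move; the robot and the scene stay as the last step left them, time stands still between calls to the robot, and variables do not carry over. Pictures are saved under pics/ and viewed, at most 10 in all, crops included, and the job is handed in when it is done.

```bash
mkdir -p pics; ls
cat > h.py <<'E'
import numpy as np, cv2
from bench import ctrl
from scipy.spatial.transform import Rotation as R
def ray(name,u,v,z):
    m=ctrl.camera_model(name); K=np.array(m["camera_matrix"]); T=np.array(m["cam_to_world"])
    x=np.linalg.solve(K,[u,v,1.]); d=T[:3,:3]@np.array([x[0],-x[1],-x[2]]); o=T[:3,3]
    return (o+d*(z-o[2])/d[2]).round(4)
def proj(name,P):
    m=ctrl.camera_model(name); K=np.array(m["camera_matrix"]); T=np.array(m["cam_to_world"])
    p=(np.atleast_2d(P)-T[:3,3])@T[:3,:3]; p=p*[1,-1,-1]; q=p@K.T; return (q[:,:2]/q[:,2:]).round(1)
E
python3 - <<'E'
from h import *
for n in ("top","side"): cv2.imwrite(f"pics/{n}0.png",ctrl.camera(n)); m=ctrl.camera_model(n); print(n,m)
o=ctrl.get_obs(); print(o, ctrl.tip_extent)
E
```

```text
pics
top {'camera_matrix': array([[520.22360224,   0.        , 315.02808929],
       [  0.        , 520.22360224, 231.86941364],
       [  0.        ,   0.        ,   1.        ]]), 'cam_to_world': array([[ 0.00570118,  0.99580643, -0.09130745,  0.46182749],
       [-0.9999708 ,  0.00521263, -0.00558815, -0.16918293],
       [-0.00508876,  0.09133665,  0.99580707,  1.27131456],
       [ 0.        ,  0.        ,  0.        ,  1.        ]])}
side {'camera_matrix': array([[500.77668073,   0.        , 318.92673322],
       [  0.        , 500.77668073, 242.70053131],
       [  0.        ,   0.        ,   1.        ]]), 'cam_to_world': array([[ 0.98915484,  0.10432785, -0.10338476,  0.39642479],
       [-0.14650613,  0.75079134, -0.6440872 , -1.07711636],
       [ 0.01042414,  0.65224847,  0.75793355,  1.18339643],
       [ 0.        ,  0.        ,  0.        ,  1.        ]])}
{'time_s': 0.1, 'q': array([ 9.81693960e-01,  1.81470896e-01,  1.60792181e+00, -2.15693762e-05,
        1.35381452e+00, -2.06294920e-01]), 'dq': array([-1.33007386e-03, -2.72694563e-03, -2.81556111e-03, -5.82608819e-04,
        3.89889009e-05, -8.66790523e-04]), 'joint_efforts': array([ 2.43608474e-04, -4.45882487e+01, -3.52231908e+01, -4.17461260e-04,
        4.24795770e-03,  8.12867853e-06]), 'eef_pos': array([0.21448546, 0.5329685 , 0.24146524]), 'eef_rot': array([-3.02952117e-04,  1.90234821e-01,  9.81738285e-01, -7.48360052e-04]), 'wrist_force': array([0.11422559, 0.16129965, 0.26182551]), 'torque': array([0.02850525, 0.05720148, 0.02264465]), 'grasp_force': 0.0, 'opening': 1.0018556398561662} 0.011
```

View pics/top0.png

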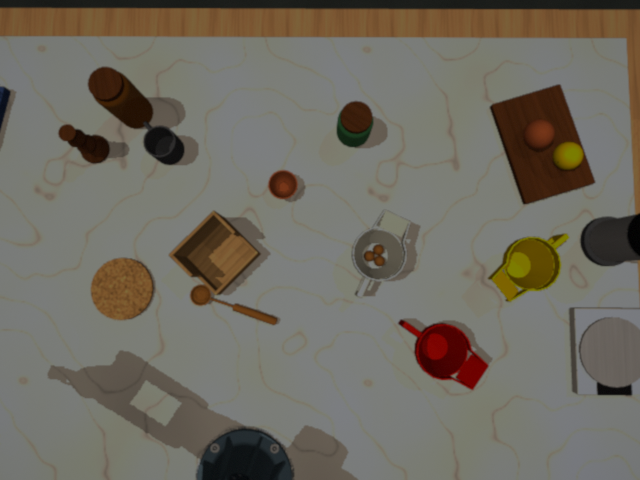

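View pics/side0.png

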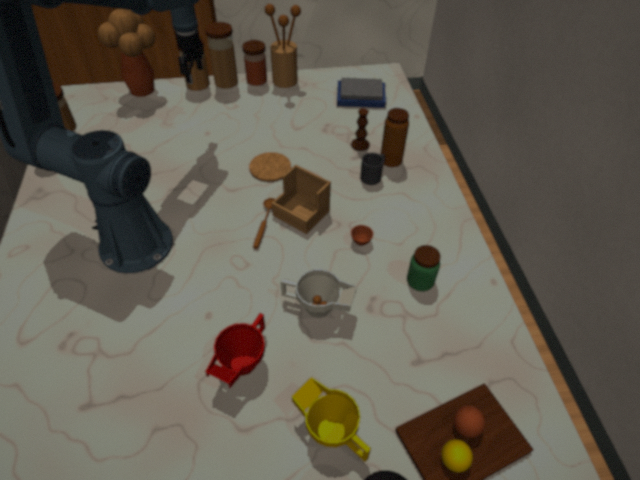

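The top view shows the white jug at (378,256), with its spout towards (395,222), its handle at (362,290) and three walnuts inside. The look-alikes are red at (442,350) and yellow at (530,263). White with walnuts fits the description. The bin is at (215,252), the trivet at (122,288), and the spoon runs from (200,295) to (277,322). I'll enlarge the jug, bin and trivet to confirm.

Run:
```python
from h import *
a=cv2.imread("pics/top0.png"); 
l=cv2.resize(a[195:315,330:430],None,fx=5,fy=5,interpolation=cv2.INTER_CUBIC)[:600]
r=cv2.resize(a[200:330,160:285],None,fx=2.4,fy=4.6)[:600]
b=cv2.resize(a[205:305,165:265],None,fx=3,fy=3,interpolation=cv2.INTER_CUBIC)
t=cv2.resize(a[240:340,80:180],None,fx=3,fy=3,interpolation=cv2.INTER_CUBIC)
im=np.hstack([l,np.vstack([b,t])]); cv2.imwrite("pics/crop1.png",cv2.convertScaleAbs(im,alpha=1.5))
```

```text
(no output)
```

View pics/crop1.png

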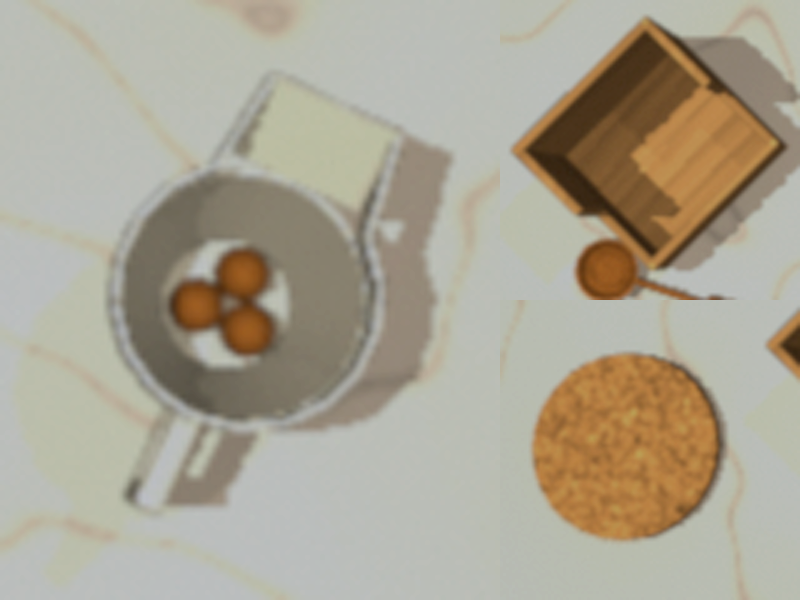

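Run:
```python
from h import *
sp=ray("top",397.2,215.4,.1);c=ray("top",379,254.6,.1);hd=ray("top",358.6,295,.09)
print("spout",sp,"rimc",c,"handle",hd)
for a,b in((sp,c),(c,hd),(sp,hd)): d=a-b; print(np.degrees(np.arctan2(d[1],d[0])),np.linalg.norm(d[:2]))
L,T=ray("top",169.3,254.3,.13),ray("top",213.3,211,.13); Rr,B=ray("top",260,253.7,.06),ray("top",216.7,294.3,.06)
print("bin",L,T,Rr,B,(L+T+Rr+B)/4)
for a,b in((L,T),(B,Rr),(L,B),(T,Rr)): d=a-b; print(np.degrees(np.arctan2(d[1],d[0])),np.linalg.norm(d[:2]))
print("trivet",ray("top",(628-500)/3+80-0,(446-300)/3+240,.012))
print("spoon",ray("top",200,295,.02),ray("top",277,322,.01)); print("mug",ray("top",160,143,.085),"bowl",ray("top",283,184,.042))
print("red", ray("top",442,350,.1),ray("top",402,322,.09))
```

```text
spout [ 0.6077 -0.3486  0.1   ] rimc [ 0.5186 -0.3069  0.1   ] handle [ 0.4277 -0.2616  0.09  ]
-25.080227033196422 0.09837530177844443
-26.489363269303787 0.10156229615364153
-25.79602649449996 0.19992248497855364
bin [0.5153 0.1572 0.13  ] [0.6117 0.0627 0.13  ] [ 0.5211 -0.0344  0.06  ] [0.4266 0.0644 0.06  ] [0.518675 0.062475 0.095   ]
135.570237751129 0.13499337020757726
133.72565325935906 0.13671755556621104
46.294064741631054 0.12837262169169875
46.98334470912434 0.13280350145986364
trivet [0.4373 0.3009 0.012 ]
spoon [0.4235 0.1121 0.02  ] [ 0.36   -0.0722  0.01  ]
mug [0.7766 0.1999 0.085 ] bowl [ 0.6892 -0.085   0.042 ]
red [ 0.3083 -0.445   0.1   ] [ 0.3682 -0.3588  0.09  ]
```

```bash
cat >> h.py <<'E'
import json,os
def log():
    o=ctrl.get_obs(); open("log.txt","a").write(json.dumps([list(map(float,o[k])) for k in("q","eef_pos","eef_rot")])+"\n")
    r=R.from_quat(np.array(o["eef_rot"])[[1,2,3,0]]); return o,r
def show():
    o,r=log(); M=r.as_matrix(); print("t %.1f"%o["time_s"],"q",o["q"].round(3),"p",o["eef_pos"].round(4),"x",M[:,0].round(3),"z",M[:,2].round(3),"op %.3f gf %.1f"%(o["opening"],o["grasp_force"]),"F",o["wrist_force"].round(1))
E
python3 -c "from h import *;log()"
A='[[0,0,0,-0.085,-0.119,-0.012,1],[0,0,0,-0.085,-0.119,-0.012,1],[0,0,0,-0.085,-0.119,-0.012,1],[0,0,0,-0.085,-0.119,-0.012,1],[0,0,0,-0.085,-0.119,-0.012,1],[0,0,0,-0.085,-0.119,-0.012,1],[0,0,0,-0.085,-0.119,-0.012,1],[0,0,0,-0.085,-0.119,-0.012,1]]' ; unset A
python3 -m handwheel '[[0,0,0,-0.085,-0.119,-0.012,1],[0,0,0,-0.085,-0.119,-0.012,1],[0,0,0,-0.085,-0.119,-0.012,1],[0,0,0,-0.085,-0.119,-0.012,1],[0,0,0,-0.085,-0.119,-0.012,1],[0,0,0,-0.085,-0.119,-0.012,1],[0,0,0,-0.085,-0.119,-0.012,1],[0,0,0,-0.085,-0.119,-0.012,1]]'
python3 -c "from h import *;show()"
```

```text
time_s: 0.9
eef_pos: [0.2971, 0.1907, 0.271]
eef_rot: [0.0, 0.19, 0.982, 0.0]
wrist_force: [1.4, -0.6, -0.0]
opening: 0.995
grasp_force: 0.0
t 0.9 q [ 0.231 -0.399  2.073 -0.     1.467 -0.958] p [0.2971 0.1907 0.271 ] x [-0.928  0.373 -0.   ] z [ 0. -0. -1.] op 0.995 gf 0.0 F [ 1.4 -0.6 -0. ]
```

```bash
python3 -m handwheel '[[0,0,0,-0.085,-0.119,-0.012,1],[0,0,0,-0.085,-0.119,-0.012,1],[0,0,0,-0.085,-0.119,-0.012,1],[0,0,0,-0.085,-0.119,-0.012,1],[0,0,0,-0.085,-0.119,-0.012,1],[0,0,0,-0.085,-0.119,-0.012,1],[0,0,0,-0.085,-0.119,-0.012,1],[0,0,0,-0.085,-0.119,-0.012,1]]' >/dev/null
python3 -c "from h import *;show()"
python3 -m handwheel '[[0,0,0.0426,0,0,0,1],[0,0,0.0426,0,0,0,1],[0,0,0.0426,0,0,0,1],[0,0,0.0426,0,0,0,1],[0,0,0.0426,0,0,0,1],[0,0,0.0426,0,0,0,1],[0,0,0.0426,0,0,0,1],[0,0,0.0426,0,0,0,1]]' >/dev/null
python3 -m handwheel '[[0,0,0.0426,0,0,0,1],[0,0,0.0426,0,0,0,1],[0,0,0.0426,0,0,0,1],[0,0,0.0426,0,0,0,1],[0,0,0.0426,0,0,0,1],[0,0,0.0426,0,0,0,1],[0,0,0.0426,0,0,0,1],[0,0,0.0426,0,0,0,1]]' >/dev/null
python3 -m handwheel '[[0,0,0.0426,0,0,0,1],[0,0,0.0426,0,0,0,1],[0,0,0.0426,0,0,0,1],[0,0,0.0426,0,0,0,1],[0,0,0.0426,0,0,0,1],[0,0,0.0426,0,0,0,1],[0,0,0.0426,0,0,0,1],[0,0,0.0426,0,0,0,1]]' >/dev/null
python3 -c "from h import *;show()"
python3 -m handwheel '[[0,0.031,0,0,0,0,1],[0,0.031,0,0,0,0,1],[0,0.031,0,0,0,0,1],[0,0.031,0,0,0,0,1],[0,0.031,0,0,0,0,1],[0,0.031,0,0,0,0,1],[0,0.031,0,0,0,0,1],[0,0.031,0,0,0,0,1]]' >/dev/null
python3 -c "from h import *;show()"
```

```text
t 1.7 q [-0.671 -0.264  1.919  0.     1.486 -1.858] p [ 0.3797 -0.1507  0.2999] x [-0.927  0.374 -0.   ] z [ 0.  0. -1.] op 1.003 gf 0.0 F [1.5 1.5 0.6]
t 4.1 q [-0.666 -0.265  1.921 -0.     1.487  1.363] p [ 0.3796 -0.1487  0.2995] x [ 0.897 -0.443 -0.001] z [-0.001  0.    -1.   ] op 1.000 gf 0.0 F [0.2 0.3 0.5]
t 4.9 q [-0.876 -0.895  2.437  0.368  0.908  1.028] p [ 0.395  -0.1536  0.296 ] x [ 0.644 -0.316  0.696] z [ 0.625 -0.307 -0.718] op 1.003 gf 0.0 F [-0.5 -0.3  0.7]
```

```bash
cat > fk.py <<'E'
from h import *
from scipy.optimize import least_squares
def Ry(a): return R.from_rotvec([0,a,0])
def Rz(a): return R.from_rotvec([0,0,a])
# P: c, h, a1, L2x,L2z, Fx,Fz (elbow->wrist), d (lateral), s4, Tz, Tx
def fk(q,P,s4):
    c,h,L2,Fx,Fz,d,a1,dt,dx=P
    b=Rz(q[0]); A=b*Ry(q[1]); B=A*Ry(q[2]); C=B*Ry(c)*Rz(s4*q[3])*Ry(-c)*Ry(q[4]); T=C*Rz(-0)*Rz(q[5]*(1))*Rz(np.pi/2*0)
    p=b.apply([a1,d,h])+A.apply([0,0,L2])+B.apply([Fx,0,Fz])+C.apply([dx,0,dt])
    return p,C*Rz(q[5])
def data(): return [json.loads(l) for l in open("log.txt")]
def rotoff(D,P,s4):
    # constant tool offset about z taken from the first (q4=0) sample
    _,r=fk(D[0][0],P,s4); m=R.from_quat(np.array(D[0][2])[[1,2,3,0]]); return r.inv()*m
def res(P,D,s4):
    k=rotoff(D,P,s4); e=[]
    for q,p,qr in D:
        a,r=fk(q,P,s4); m=R.from_quat(np.array(qr)[[1,2,3,0]]); e+=list(a-p)+list(.3*((r*k).inv()*m).as_rotvec())
    e+=list(1e-4*(P-P0)); return np.array(e)
P0=np.array([0,.3,.45,0,.45,.117,0,.15,0])
def fit(v=False):
    D=data(); best=None
    for s4 in(1,-1):
        for c0 in(0,1.57,-1.57,.8):
            x=P0.copy(); x[0]=c0; f=least_squares(res,x,args=(D,s4))
            if best is None or f.cost<best[0]: best=(f.cost,f.x,s4,rotoff(D,f.x,s4))
    if v: print(best[0],best[1].round(4),best[2],best[3].as_rotvec()); print(np.abs(res(best[1],D,best[2])).max())
    return best
if __name__=="__main__": fit(True)
E
python3 fk.py
```

```text
1.8361141678582677e-10 [0.     0.3134 0.4382 0.0855 0.5145 0.1178 0.     0.3079 0.    ] 1 [ 4.68376966e-14 -3.05755609e-14  1.57079633e+00]
1.578999762621421e-05
```

```bash
cat > plan.py <<'E'
from fk import *
_,P,s4,K=fit()
LO=np.array([-2.99,-.87,.33,-1.12,.03,-3.1]);HI=np.array([2.99,2.05,2.55,4.26,2.6,3.1])
def ik(p,r,q0):
    def f(q):
        a,rr=fk(q,P,s4); return np.r_[a-p,.3*((rr*K).inv()*r).as_rotvec(),1e-6*(q-q0)]
    s=least_squares(f,np.clip(q0,LO+1e-3,HI-1e-3),bounds=(LO,HI)); return s.x,np.linalg.norm(s.fun[:6])
GR=np.array([-.097,0,.083])
def tool(jp,yaw,tilt,p):
    """TCP pose for jug origin jp, heading yaw, forward tilt, tool pitch p (deg) below jug x axis"""
    J=Rz(np.radians(yaw))*Ry(np.radians(tilt)); s,c=np.sin(np.radians(p)),np.cos(np.radians(p))
    T=R.from_matrix(np.array([[s,0,c],[0,-1,0],[c,0,-s]]))
    r=J*T; return jp+J.apply(GR)+r.apply([0,0,.008]),r
BIN=np.array([.5187,.0625,0]); BY=46.
def jug_at_lip(lip_bin,z,tilt,yaw=BY):
    b=Rz(np.radians(BY)); J=Rz(np.radians(yaw))*Ry(np.radians(tilt))
    lip=BIN+b.apply([lip_bin,0,z]); return lip-J.apply([.096,0,.1])
JUG=np.array([.519,-.307,0]);JY=-25.8
E
cat > t.py <<'E'
from plan import *
q0=np.array(data()[-1][0])
for p in (30,45,60,75,90):
    print("p",p); q=q0
    a,r=tool(JUG,JY,0,p); q,e=ik(a,r,q); print(" grip",q.round(2),round(e,4))
    qp,e=ik(a-r.apply([0,0,.12]),r,q); print(" pre",qp.round(2),round(e,4))
    for z in(.2,.28):
        qq=q
        for t in(0,20,40,60,80,95):
            a,r=tool(jug_at_lip(-.035,z if t==0 else z-(z-.11)*min(1,t/60),t),BY,t,p); qq,e=ik(a,r,qq); print("  ",z,t,qq.round(2),round(e,4),a.round(2))
E
python3 t.py
```

```text
p 30
 grip [-1.15  0.23  2.52  2.22  0.77 -1.2 ] 0.0
 pre [-1.44 -0.23  2.55  1.29  0.85 -0.41] 0.0818
   0.2 0 [-1.37  0.02  2.32  0.8   1.58 -0.93] 0.0 [ 0.37 -0.1   0.18]
   0.2 20 [-1.16 -0.3   2.28  0.64  1.49 -0.55] 0.0 [ 0.37 -0.09  0.21]
   0.2 40 [-0.79 -0.37  2.15  0.36  1.39 -0.1 ] 0.0 [ 0.39 -0.07  0.24]
   0.2 60 [-0.39 -0.21  1.95  0.    1.4   0.38] 0.0 [ 0.42 -0.04  0.26]
   0.2 80 [-0.08  0.07  1.67 -0.27  1.62  0.7 ] 0.0 [ 0.46 -0.    0.29]
   0.2 95 [ 0.07  0.31  1.45 -0.41  1.84  0.82] 0.0 [0.49 0.03 0.3 ]
   0.28 0 [-1.37 -0.19  2.29  0.81  1.75 -0.76] 0.0 [ 0.37 -0.1   0.26]
   0.28 20 [-1.16 -0.39  2.22  0.64  1.61 -0.47] 0.0 [ 0.37 -0.09  0.27]
   0.28 40 [-0.79 -0.4   2.11  0.35  1.45 -0.07] 0.0 [ 0.39 -0.07  0.27]
   0.28 60 [-0.39 -0.21  1.95  0.    1.4   0.38] 0.0 [ 0.42 -0.04  0.26]
   0.28 80 [-0.08  0.07  1.67 -0.27  1.62  0.7 ] 0.0 [ 0.46 -0.    0.29]
   0.28 95 [ 0.07  0.31  1.45 -0.41  1.84  0.82] 0.0 [0.49 0.03 0.3 ]
p 45
 grip [-1.03  0.04  2.43  1.63  0.4  -0.5 ] 0.0
 pre [-1.22 -0.54  2.55  0.8   0.73  0.29] 0.0186
   0.2 0 [-1.24 -0.18  2.32  0.6
[... 3015 characters left out ...]
0.14  1.81 -0.54  1.66  0.74] 0.0 [ 0.38 -0.08  0.24]
   0.2 60 [ 0.04  0.41  1.6  -0.69  1.93  0.84] 0.0 [ 0.41 -0.05  0.26]
   0.2 80 [ 0.14  0.66  1.38 -0.87  2.23  0.81] 0.0 [ 0.45 -0.    0.3 ]
   0.2 95 [ 0.19  0.85  1.23 -1.06  2.42  0.7 ] 0.0 [0.49 0.03 0.3 ]
   0.28 0 [-0.59 -0.32  2.05 -0.    1.41  0.17] 0.0 [ 0.36 -0.1   0.26]
   0.28 20 [-0.33 -0.15  1.93 -0.32  1.52  0.48] 0.0 [ 0.36 -0.1   0.27]
   0.28 40 [-0.11  0.11  1.78 -0.54  1.71  0.71] 0.0 [ 0.38 -0.08  0.27]
   0.28 60 [ 0.04  0.41  1.6  -0.69  1.93  0.84] 0.0 [ 0.41 -0.05  0.26]
   0.28 80 [ 0.14  0.66  1.38 -0.87  2.23  0.81] 0.0 [ 0.45 -0.    0.3 ]
   0.28 95 [ 0.19  0.85  1.23 -1.06  2.42  0.7 ] 0.0 [0.49 0.03 0.3 ]
```

```bash
cat >> plan.py <<'E'
def rows(p1,r1,n,start=None):
    o,r0=log(); p0=o["eef_pos"]
    if start: p0,r0=start
    w=(r0.inv()*r1).as_rotvec()/n; d=R.from_rotvec(w); S=np.zeros((3,3)); r=r0
    for _ in range(n): S+=r.as_matrix(); r=r*d
    v=np.linalg.solve(S,p1-p0)
    print(n,"rows:",(w/np.pi).round(4).tolist(),(v/.3).round(4).tolist(),"| mm/row %.1f deg/row %.2f"%(np.linalg.norm(v)*1e3,np.degrees(np.linalg.norm(w))))
    q=np.array(o["q"]) if not start else None
    if q is not None:
        for k in range(1,n+1):
            r0b=r0*R.from_rotvec(w*k)
            if k in(n//2,n): 
                Sk=sum(((r0*R.from_rotvec(w*i)).as_matrix() for i in range(k)),np.zeros((3,3))); qq,e=ik(p0+Sk@v,r0b,q); q=qq; print("   q",qq.round(2),"err",round(e,4))
E
python3 - <<'E'
from plan import *
a,r=tool(JUG,JY,0,65); rows(a-r.apply([0,0,.09]),r,8); rows(a,r,8,(a-r.apply([0,0,.09]),r))
E
```

```text
8 rows: [0.0002, -0.0133, -0.0002] [-0.0179, 0.035, 0.0586] | mm/row 21.2 deg/row 2.39
   q [-0.92 -0.55  2.36  0.36  0.81  0.93] err 0.0
   q [-0.95 -0.24  2.26  0.3   0.75  0.89] err 0.0
8 rows: [0.0, 0.0, 0.0] [-0.0, 0.0, 0.0375] | mm/row 11.2 deg/row 0.00
```

Move to pre-grasp, then check with the wrist camera.

```bash
python3 -m handwheel '[[0,-0.0133,0,-0.018,0.035,0.0585,1],[0,-0.0133,0,-0.018,0.035,0.0585,1],[0,-0.0133,0,-0.018,0.035,0.0585,1],[0,-0.0133,0,-0.018,0.035,0.0585,1],[0,-0.0133,0,-0.018,0.035,0.0585,1],[0,-0.0133,0,-0.018,0.035,0.0585,1],[0,-0.0133,0,-0.018,0.035,0.0585,1],[0,-0.0133,0,-0.018,0.035,0.0585,1]]' >/dev/null
python3 - <<'E'
from plan import *
show()
a,r=tool(JUG,JY,0,65); rows(a,r,8)
im=ctrl.camera("wrist"); J=Rz(np.radians(JY))
pts=[JUG+J.apply(x) for x in([-.107,.007,.092],[-.107,-.007,.092],[-.062,.007,.092],[-.062,-.007,.092],[-.097,0,.083])]
uv=proj("wrist",pts); print(uv)
im=cv2.convertScaleAbs(im,alpha=1.4)
for u,v in uv: cv2.circle(im,(int(u),int(v)),3,(0,255,0),1)
cv2.imwrite("pics/w1.png",im)
E
```

```text
t 5.7 q [-0.946 -0.238  2.26   0.293  0.753  0.902] p [ 0.4003 -0.2499  0.1586] x [ 0.815 -0.398  0.421] z [ 0.377 -0.186 -0.907] op 1.002 gf 0.0 F [ 0.3 -0.4  0.1]
8 rows: [0.0001, 0.0001, -0.0001] [-0.0002, -0.0002, 0.038] | mm/row 11.4 deg/row 0.04
   q [-0.92 -0.09  2.25  0.33  0.62  0.87] err 0.0
   q [-0.9   0.05  2.22  0.39  0.51  0.82] err 0.0
[[306.7 265.7]
 [329.9 265.6]
 [306.6 193. ]
 [329.2 192.9]
 [318.3 250.5]]
```

View pics/w1.png

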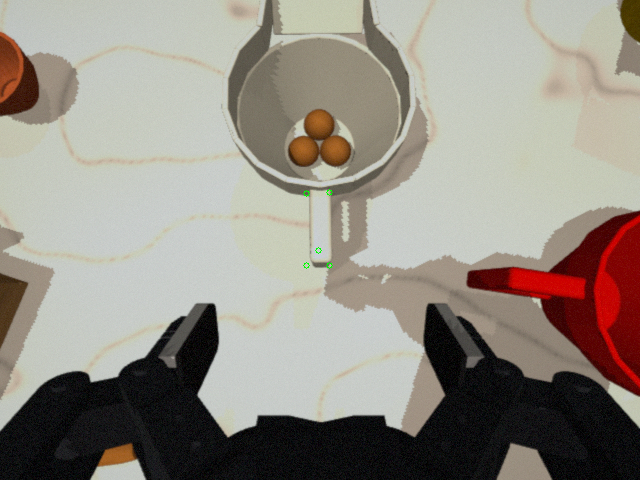

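Green predictions sit on the handle (bar end at 320,265, centre line within about 1 mm), so I descend, close and lift slightly.

```bash
python3 -m handwheel '[[0,0,0,0,0,0.038,1],[0,0,0,0,0,0.038,1],[0,0,0,0,0,0.038,1],[0,0,0,0,0,0.038,1],[0,0,0,0,0,0.038,1],[0,0,0,0,0,0.038,1],[0,0,0,0,0,0.038,1],[0,0,0,0,0,0.038,1]]' 
python3 -m handwheel '[[0,0,0,0,0,0,0],[0,0,0,0,0,0,0],[0,0,0,0,0,0,0],[0,0,0,0,0,0,0],[0,0,0,0,0,0,0],[0,0,0,0,0,0,0],[0,0,0,0,0,0,0],[0,0,0,0,0,0,0]]'
python3 -m handwheel '[[0,0,0,0.01,0,-0.022,0],[0,0,0,0.01,0,-0.022,0],[0,0,0,0.01,0,-0.022,0],[0,0,0,0.01,0,-0.022,0],[0,0,0,0.01,0,-0.022,0],[0,0,0,0.01,0,-0.022,0],[0,0,0,0.01,0,-0.022,0],[0,0,0,0.01,0,-0.022,0]]'
python3 - <<'E'
from plan import *
show()
im=ctrl.camera("wrist"); im=cv2.convertScaleAbs(im,alpha=1.4); s=cv2.convertScaleAbs(ctrl.camera("side"),alpha=1.6)[230:350,250:390]
cv2.imwrite("pics/w2.png",np.hstack([cv2.resize(im,(400,300)),cv2.resize(s,(350,300),interpolation=cv2.INTER_CUBIC)]))
E
```

```text
time_s: 6.55
eef_pos: [0.4352, -0.2664, 0.0768]
eef_rot: [0.05, 0.951, -0.22, 0.211]
wrist_force: [0.1, -0.1, 0.6]
opening: 1.0
grasp_force: 0.0
time_s: 7.35
eef_pos: [0.4353, -0.2668, 0.0776]
eef_rot: [0.05, 0.951, -0.22, 0.211]
wrist_force: [-3.2, 2.9, 6.8]
opening: 0.152
grasp_force: 60.0
time_s: 8.15
eef_pos: [0.4346, -0.2663, 0.1356]
eef_rot: [0.05, 0.951, -0.22, 0.211]
wrist_force: [0.3, -0.2, -4.0]
opening: 0.149
grasp_force: 58.5
t 8.2 q [-0.896 -0.087  2.191  0.297  0.659  0.929] p [ 0.4346 -0.2663  0.1356] x [ 0.815 -0.397  0.423] z [ 0.379 -0.187 -0.906] op 0.149 gf 58.5 F [ 0.3 -0.2 -4. ]
```

View pics/w2.png

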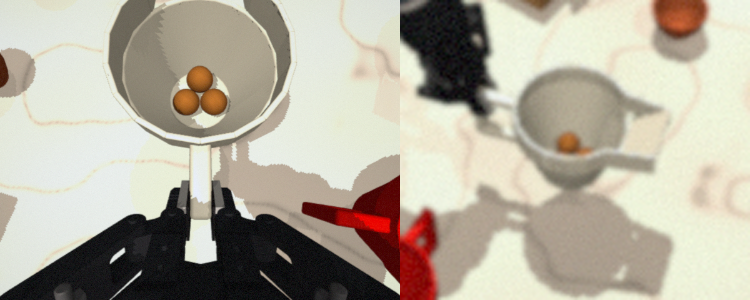

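Run:
```python
from plan import *
o,r=log(); s,c=np.sin(np.radians(65)),np.cos(np.radians(65)); T=R.from_matrix(np.array([[s,0,c],[0,-1,0],[c,0,-s]]))
for d in(-5,0,5,10):
    J=r*T.inv()*Ry(np.radians(d)); o0=o["eef_pos"]-r.apply([0,0,.008])-J.apply(GR)
    print(d,proj("wrist",[o0+J.apply(x) for x in([-.061,0,.1],[0,.061,.1],[0,-.061,.1],[-.0,0,.006],[-.029,0,.006],[.029,0,.006])]).tolist(),o0.round(3),J.apply([0,0,1]).round(3))
```

```text
-5 [[320.5, 236.8], [150.5, 67.0], [490.5, 67.0], [320.6, 145.6], [320.6, 191.9], [320.6, 99.7]] [ 0.526 -0.311  0.07 ] [-0.079  0.042  0.996]
0 [[320.5, 233.5], [161.2, 75.7], [479.8, 75.7], [320.6, 160.2], [320.6, 204.3], [320.6, 117.5]] [ 0.519 -0.308  0.061] [-0.001  0.003  1.   ]
5 [[320.5, 231.1], [170.6, 85.3], [470.4, 85.3], [320.6, 174.7], [320.6, 216.8], [320.6, 134.8]] [ 0.513 -0.305  0.053] [ 0.078 -0.035  0.996]
10 [[320.5, 229.6], [179.0, 95.5], [462.1, 95.5], [320.6, 189.1], [320.6, 229.3], [320.6, 151.6]] [ 0.505 -0.301  0.045] [ 0.155 -0.073  0.985]
```

Run:
```python
from plan import *
a1,r1=tool(JUG+[0,0,.17],JY,0,65); rows(a1,r1,8)
# sequence with mid orientation
j=jug_at_lip(-.05,.27,0); print(j); a,r=tool(j,BY,0,65)
rows(a,r,24,(a1,r1))
q=ik(a1,r1,log()[0]["q"])[0]
w=(r1.inv()*r).as_rotvec()
for k in(.25,.5,.75,1):
    rr=r1*R.from_rotvec(w*k); T65=tool(np.zeros(3),0,0,65)[1]; J=rr*T65.inv(); print(k,"tilt",np.degrees(np.arccos(J.as_matrix()[2,2])).round(2)); q,e=ik(a1+(a-a1)*k,rr,q); print(q.round(2),e.round(4))
```

```text
8 rows: [0.0002, -0.0001, -0.0001] [0.019, -0.0001, -0.0414] | mm/row 13.7 deg/row 0.04
   q [-0.9  -0.19  2.15  0.26  0.8   0.98] err 0.0
   q [-0.9  -0.27  2.09  0.23  0.93  1.02] err 0.0
[ 0.41727988 -0.04252361  0.17      ]
24 rows: [0.007, -0.0, -0.0151] [-0.0078, -0.0248, -0.0036] | mm/row 7.9 deg/row 2.99
0.25 tilt 0.0
[-0.97 -0.34  2.15  0.37  1.07  0.6 ] 0.0
0.5 tilt 0.0
[-1.03 -0.39  2.18  0.43  1.22  0.24] 0.0
0.75 tilt 0.0
[-1.05 -0.41  2.19  0.45  1.37 -0.06] 0.0
1 tilt 0.0
[-1.02 -0.41  2.19  0.42  1.49 -0.32] 0.0
```

```bash
python3 -m handwheel '[[0,0,0,0.01,0,-0.02,0],[0,0,0,0.019,0,-0.0414,0],[0,0,0,0.022,0,-0.048,0],[0,0,0,0.025,0,-0.055,0],[0,0,0,0.025,0,-0.055,0],[0,0,0,0.022,0,-0.048,0],[0,0,0,0.019,0,-0.0414,0],[0,0,0,0.01,0,-0.02,0]]' >/dev/null
python3 -m handwheel '[[0.0035,0,-0.0075,-0.004,-0.0125,-0.002,0],[0.007,0,-0.0151,-0.0078,-0.0248,-0.0036,0],[0.007,0,-0.0151,-0.0078,-0.0248,-0.0036,0],[0.007,0,-0.0151,-0.0078,-0.0248,-0.0036,0],[0.007,0,-0.0151,-0.0078,-0.0248,-0.0036,0],[0.007,0,-0.0151,-0.0078,-0.0248,-0.0036,0],[0.007,0,-0.0151,-0.0078,-0.0248,-0.0036,0],[0.007,0,-0.0151,-0.0078,-0.0248,-0.0036,0]]' >/dev/null
python3 -m handwheel '[[0.007,0,-0.0151,-0.0078,-0.0248,-0.0036,0],[0.007,0,-0.0151,-0.0078,-0.0248,-0.0036,0],[0.007,0,-0.0151,-0.0078,-0.0248,-0.0036,0],[0.007,0,-0.0151,-0.0078,-0.0248,-0.0036,0],[0.007,0,-0.0151,-0.0078,-0.0248,-0.0036,0],[0.007,0,-0.0151,-0.0078,-0.0248,-0.0036,0],[0.007,0,-0.0151,-0.0078,-0.0248,-0.0036,0],[0.007,0,-0.0151,-0.0078,-0.0248,-0.0036,0]]' >/dev/null
python3 -m handwheel '[[0.007,0,-0.0151,-0.0078,-0.0248,-0.0036,0],[0.007,0,-0.0151,-0.0078,-0.0248,-0.0036,0],[0.007,0,-0.0151,-0.0078,-0.0248,-0.0036,0],[0.007,0,-0.0151,-0.0078,-0.0248,-0.0036,0],[0.007,0,-0.0151,-0.0078,-0.0248,-0.0036,0],[0.007,0,-0.0151,-0.0078,-0.0248,-0.0036,0],[0.007,0,-0.0151,-0.0078,-0.0248,-0.0036,0],[0.0035,0,-0.0075,-0.004,-0.0125,-0.002,0]]'
python3 - <<'E'
from plan import *
show()
j=jug_at_lip(-.05,.27,0); a,r=tool(j,BY,0,65); rows(a,r,8)
cv2.imwrite("pics/top3.png",cv2.convertScaleAbs(ctrl.camera("top")[130:370,80:400],alpha=1.5))
a=cv2.imread("pics/top3.png"); b=cv2.convertScaleAbs(ctrl.camera("side")[100:340,200:420],alpha=1.5)
cv2.imwrite("pics/b3.png",cv2.resize(np.hstack([a,b]),None,fx=1.45,fy=1.45))
E
```

```text
time_s: 11.45
eef_pos: [0.3592, -0.113, 0.2429]
eef_rot: [-0.077, 0.909, 0.357, 0.2]
wrist_force: [-0.5, -0.2, -3.4]
opening: 0.15
grasp_force: 58.6
t 11.4 q [-1.012 -0.41   2.195  0.428  1.453 -0.262] p [ 0.3592 -0.113   0.2429] x [0.664 0.619 0.419] z [ 0.309  0.283 -0.908] op 0.150 gf 58.6 F [-0.5 -0.2 -3.4]
8 rows: [0.001, 0.0002, -0.0019] [-0.0005, -0.0029, -0.0016] | mm/row 1.0 deg/row 0.39
   q [-1.02 -0.41  2.19  0.43  1.47 -0.29] err 0.0
   q [-1.02 -0.41  2.19  0.42  1.49 -0.32] err 0.0
```

View pics/b3.png

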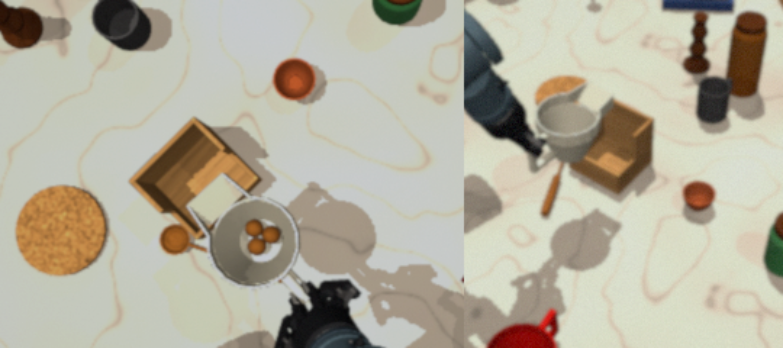

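Run:
```python
from plan import *
st=None
for t,lx,z,n in((20,-.045,.21,8),(40,-.035,.15,8),(60,-.03,.115,8),(75,-.03,.105,16),(90,-.03,.105,16)):
    a,r=tool(jug_at_lip(lx,z,t),BY,t,65); print(t); rows(a,r,n,st); st=(a,r)
```

```text
20
8 rows: [0.0007, -0.0137, -0.0021] [0.0032, -0.0031, -0.003] | mm/row 1.6 deg/row 2.51
   q [-0.85 -0.4   2.14  0.26  1.42 -0.1 ] err 0.0
   q [-0.68 -0.36  2.09  0.09  1.41  0.07] err 0.0
40
8 rows: [0.0, -0.0139, 0.0] [0.0149, 0.0, -0.0015] | mm/row 4.5 deg/row 2.50
60
8 rows: [-0.0, -0.0139, 0.0] [0.0169, -0.0, -0.0137] | mm/row 6.5 deg/row 2.50
75
16 rows: [-0.0, -0.0052, 0.0] [0.0047, 0.0, -0.0084] | mm/row 2.9 deg/row 0.94
90
16 rows: [0.0, -0.0052, -0.0] [0.0033, 0.0, -0.0099] | mm/row 3.1 deg/row 0.94
```

```bash
python3 -m handwheel '[[0.0007,-0.0137,-0.0021,0.0032,-0.0031,-0.003,0],[0.0007,-0.0137,-0.0021,0.0032,-0.0031,-0.003,0],[0.0007,-0.0137,-0.0021,0.0032,-0.0031,-0.003,0],[0.0007,-0.0137,-0.0021,0.0032,-0.0031,-0.003,0],[0.0007,-0.0137,-0.0021,0.0032,-0.0031,-0.003,0],[0.0007,-0.0137,-0.0021,0.0032,-0.0031,-0.003,0],[0.0007,-0.0137,-0.0021,0.0032,-0.0031,-0.003,0],[0.0007,-0.0137,-0.0021,0.0032,-0.0031,-0.003,0]]' >/dev/null
python3 -m handwheel '[[0,-0.0139,0,0.0149,0,-0.0015,0],[0,-0.0139,0,0.0149,0,-0.0015,0],[0,-0.0139,0,0.0149,0,-0.0015,0],[0,-0.0139,0,0.0149,0,-0.0015,0],[0,-0.0139,0,0.0149,0,-0.0015,0],[0,-0.0139,0,0.0149,0,-0.0015,0],[0,-0.0139,0,0.0149,0,-0.0015,0],[0,-0.0139,0,0.0149,0,-0.0015,0]]' >/dev/null
python3 - <<'E'
from plan import *
show(); st=None
for t,lx,z,n in((60,-.03,.115,8),(75,-.03,.105,16),(90,-.03,.105,16)):
    a,r=tool(jug_at_lip(lx,z,t),BY,t,65); print(t); rows(a,r,n,st); st=(a,r)
E
```

```text
t 13.2 q [-0.318 -0.137  1.93  -0.235  1.467  0.489] p [ 0.3837 -0.0775  0.2533] x [ 0.672  0.694 -0.258] z [-0.179 -0.185 -0.966] op 0.153 gf 58.5 F [-0.1 -0.4 -4.2]
60
8 rows: [-0.0, -0.0139, -0.0] [0.0163, -0.0001, -0.0135] | mm/row 6.4 deg/row 2.51
   q [-0.17 -0.    1.82 -0.36  1.58  0.64] err 0.0
   q [-0.06  0.15  1.71 -0.46  1.7   0.74] err 0.0
75
16 rows: [-0.0, -0.0052, 0.0] [0.0047, 0.0, -0.0084] | mm/row 2.9 deg/row 0.94
90
16 rows: [0.0, -0.0052, -0.0] [0.0033, 0.0, -0.0099] | mm/row 3.1 deg/row 0.94
```

```bash
python3 -m handwheel '[[0,-0.0139,0,0.0165,0,-0.0136,0],[0,-0.0139,0,0.0165,0,-0.0136,0],[0,-0.0139,0,0.0165,0,-0.0136,0],[0,-0.0139,0,0.0165,0,-0.0136,0],[0,-0.0139,0,0.0165,0,-0.0136,0],[0,-0.0139,0,0.0165,0,-0.0136,0],[0,-0.0139,0,0.0165,0,-0.0136,0],[0,-0.0139,0,0.0165,0,-0.0136,0]]' >/dev/null
python3 -m handwheel '[[0,-0.0052,0,0.0047,0,-0.0084,0],[0,-0.0052,0,0.0047,0,-0.0084,0],[0,-0.0052,0,0.0047,0,-0.0084,0],[0,-0.0052,0,0.0047,0,-0.0084,0],[0,-0.0052,0,0.0047,0,-0.0084,0],[0,-0.0052,0,0.0047,0,-0.0084,0],[0,-0.0052,0,0.0047,0,-0.0084,0],[0,-0.0052,0,0.0047,0,-0.0084,0]]' >/dev/null
python3 -m handwheel '[[0,-0.0052,0,0.0047,0,-0.0084,0],[0,-0.0052,0,0.0047,0,-0.0084,0],[0,-0.0052,0,0.0047,0,-0.0084,0],[0,-0.0052,0,0.0047,0,-0.0084,0],[0,-0.0052,0,0.0047,0,-0.0084,0],[0,-0.0052,0,0.0047,0,-0.0084,0],[0,-0.0052,0,0.0047,0,-0.0084,0],[0,-0.0052,0,0.0047,0,-0.0084,0]]' >/dev/null
python3 -m handwheel '[[0,-0.0052,0,0.0033,0,-0.0099,0],[0,-0.0052,0,0.0033,0,-0.0099,0],[0,-0.0052,0,0.0033,0,-0.0099,0],[0,-0.0052,0,0.0033,0,-0.0099,0],[0,-0.0052,0,0.0033,0,-0.0099,0],[0,-0.0052,0,0.0033,0,-0.0099,0],[0,-0.0052,0,0.0033,0,-0.0099,0],[0,-0.0052,0,0.0033,0,-0.0099,0]]'
python3 -m handwheel '[[0,-0.0052,0,0.0033,0,-0.0099,0],[0,-0.0052,0,0.0033,0,-0.0099,0],[0,-0.0052,0,0.0033,0,-0.0099,0],[0,-0.0052,0,0.0033,0,-0.0099,0],[0,-0.0052,0,0.0033,0,-0.0099,0],[0,-0.0052,0,0.0033,0,-0.0099,0],[0,-0.0052,0,0.0033,0,-0.0099,0],[0,-0.0052,0,0.0033,0,-0.0099,0]]'
python3 - <<'E'
from plan import *
show()
a=cv2.convertScaleAbs(ctrl.camera("top")[160:340,120:340],alpha=1.5); b=cv2.convertScaleAbs(ctrl.camera("side")[110:290,210:390],alpha=1.5)
cv2.imwrite("pics/b4.png",cv2.resize(np.hstack([a,b]),None,fx=2,fy=2))
E
```

```text
time_s: 16.35
eef_pos: [0.4641, 0.0059, 0.2902]
eef_rot: [0.188, 0.807, 0.343, -0.443]
wrist_force: [-1.0, 0.4, -4.0]
opening: 0.15
grasp_force: 58.8
time_s: 17.15
eef_pos: [0.4812, 0.0236, 0.2949]
eef_rot: [0.21, 0.776, 0.33, -0.494]
wrist_force: [0.3, -0.5, -3.1]
opening: 0.15
grasp_force: 58.8
t 17.1 q [ 0.154  0.593  1.317 -0.708  2.142  0.827] p [0.4812 0.0236 0.2949] x [ 0.293  0.305 -0.906] z [-0.63  -0.651 -0.423] op 0.150 gf 58.8 F [ 0.3 -0.5 -3.1]
```

View pics/b4.png

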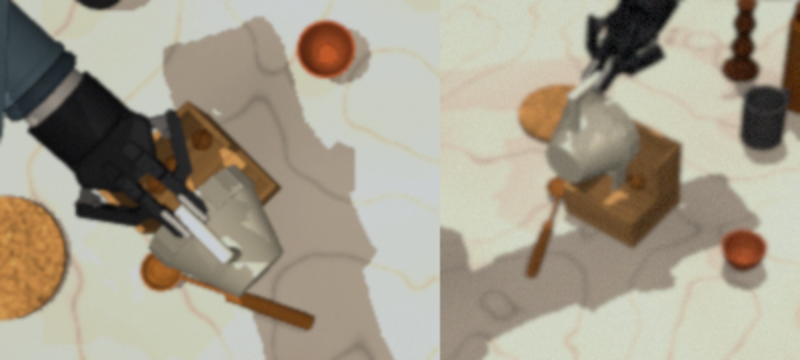

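```bash
python3 -m handwheel '[[0,-0.0052,0,0.0033,0,-0.0099,0],[0,-0.0052,0,0.0033,0,-0.0099,0],[0,-0.0052,0,0.0033,0,-0.0099,0],[0,-0.0052,0,0.0033,0,-0.0099,0],[0,0,0,0,0,0,0],[0,0,0,0,0,0,0],[0,0,0,0,0,0,0],[0,0,0,0,0,0,0]]'
python3 - <<'E'
from plan import *
show(); st=None
for t,lx,z,n in((60,-.045,.14,8),(30,-.06,.2,8),(0,-.07,.27,8)):
    a,r=tool(jug_at_lip(lx,z,t),BY,t,65); print(t); rows(a,r,n,st); st=(a,r)
E
```

```text
time_s: 18.05
eef_pos: [0.4897, 0.0323, 0.2962]
eef_rot: [0.22, 0.76, 0.323, -0.519]
wrist_force: [0.3, 0.5, -3.0]
opening: 0.15
grasp_force: 58.9
t 18.1 q [ 0.171  0.647  1.269 -0.744  2.194  0.816] p [0.4897 0.0323 0.2962] x [ 0.253  0.263 -0.931] z [-0.647 -0.67  -0.365] op 0.150 gf 58.9 F [ 0.3  0.5 -3. ]
60
8 rows: [-0.0, 0.0233, 0.0] [-0.0282, -0.0, 0.0416] | mm/row 15.1 deg/row 4.20
   q [ 0.07  0.37  1.49 -0.6   1.97  0.81] err 0.0
   q [-0.08  0.1   1.71 -0.47  1.73  0.7 ] err 0.0
30
8 rows: [0.0, 0.0208, -0.0] [-0.0267, 0.0, 0.019] | mm/row 9.8 deg/row 3.75
0
8 rows: [0.0, 0.0208, -0.0] [-0.0114, -0.0, 0.0103] | mm/row 4.6 deg/row 3.75
```

```bash
python3 -m handwheel '[[0,0.0233,0,-0.0282,0,0.0416,0],[0,0.0233,0,-0.0282,0,0.0416,0],[0,0.0233,0,-0.0282,0,0.0416,0],[0,0.0233,0,-0.0282,0,0.0416,0],[0,0.0233,0,-0.0282,0,0.0416,0],[0,0.0233,0,-0.0282,0,0.0416,0],[0,0.0233,0,-0.0282,0,0.0416,0],[0,0.0233,0,-0.0282,0,0.0416,0]]' >/dev/null
python3 -m handwheel '[[0,0.0208,0,-0.0267,0,0.019,0],[0,0.0208,0,-0.0267,0,0.019,0],[0,0.0208,0,-0.0267,0,0.019,0],[0,0.0208,0,-0.0267,0,0.019,0],[0,0.0208,0,-0.0267,0,0.019,0],[0,0.0208,0,-0.0267,0,0.019,0],[0,0.0208,0,-0.0267,0,0.019,0],[0,0.0208,0,-0.0267,0,0.019,0]]' >/dev/null
python3 -m handwheel '[[0,0.0208,0,-0.0114,0,0.0103,0],[0,0.0208,0,-0.0114,0,0.0103,0],[0,0.0208,0,-0.0114,0,0.0103,0],[0,0.0208,0,-0.0114,0,0.0103,0],[0,0.0208,0,-0.0114,0,0.0103,0],[0,0.0208,0,-0.0114,0,0.0103,0],[0,0.0208,0,-0.0114,0,0.0103,0],[0,0.0208,0,-0.0114,0,0.0103,0]]'
python3 - <<'E'
from plan import *
show()
o,r=log(); s,c=np.sin(np.radians(65)),np.cos(np.radians(65)); T=R.from_matrix(np.array([[s,0,c],[0,-1,0],[c,0,-s]]))
for d in(-5,0,5):
    J=r*T.inv()*Ry(np.radians(d)); o0=o["eef_pos"]-r.apply([0,0,.008])-J.apply(GR)
    print(d,proj("wrist",[o0+J.apply(x) for x in([-.061,0,.1],[0,0,.006])]).tolist(),o0.round(3),J.apply([0,0,1]).round(3))
a=cv2.convertScaleAbs(ctrl.camera("top")[190:320,160:300],alpha=1.6); b=cv2.convertScaleAbs(ctrl.camera("wrist"),alpha=1.4)
cv2.imwrite("pics/b5.png",np.hstack([cv2.resize(a,(388,360),interpolation=cv2.INTER_CUBIC),cv2.resize(b,(400,300))[:].copy() if 0 else cv2.copyMakeBorder(cv2.resize(b,(400,300)),0,60,0,0,0)]))
E
```

```text
time_s: 20.45
eef_pos: [0.3374, -0.1244, 0.246]
eef_rot: [-0.084, 0.899, 0.382, 0.198]
wrist_force: [0.7, -0.1, -3.6]
opening: 0.15
grasp_force: 58.6
t 20.4 q [-1.086 -0.42   2.195  0.411  1.516 -0.373] p [ 0.3374 -0.1244  0.246 ] x [0.63  0.653 0.42 ] z [ 0.292  0.303 -0.907] op 0.150 gf 58.6 F [ 0.7 -0.1 -3.6]
-5 [[321.4, 237.2], [321.3, 145.9]] [ 0.407 -0.052  0.179] [-0.058 -0.061  0.996]
0 [[321.4, 233.8], [321.3, 160.5]] [ 0.402 -0.057  0.17 ] [0.002 0.002 1.   ]
5 [[321.4, 231.5], [321.3, 175.0]] [ 0.397 -0.063  0.162] [0.063 0.064 0.996]
```

View pics/b5.png

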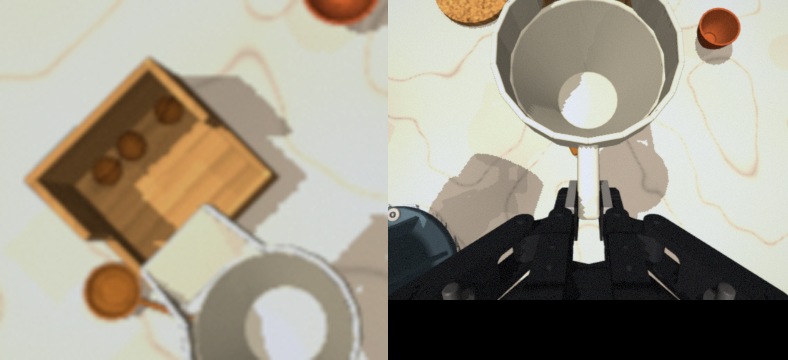

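All three walnuts are in the bin (crop 108,170; 131,146; 168,110), and the jug is empty and upright in the grip. Next is the trivet.

Run:
```python
from plan import *
TR=np.array([.4373,.3009,0]); q=log()[0]["q"]
for y in(46,60,75):
    print(y); a,r=tool(TR+[0,0,.17],y,0,65); rows(a,r,24)
    q1,e=ik(a,r,q); a2,r2=tool(TR+[0,0,.03],y,0,65); q2,e2=ik(a2,r2,q1); print(q2.round(2),e2); rows(a2,r2,8,(a,r))
    q3,e3=ik(a2-r2.apply([0,0,.12]),r2,q2); print(q3.round(2),e3)
```

```text
46
24 rows: [-0.0, 0.0, -0.0001] [0.0356, -0.0311, 0.0164] | mm/row 15.0 deg/row 0.01
   q [-0.6  -0.64  2.32  0.43  1.4   0.11] err 0.0
   q [ 0.08 -0.47  2.23  0.33  1.07  0.73] err 0.0
[ 0.08 -0.2   2.36  0.45  0.7   0.54] 5.706817773421436e-11
8 rows: [0.0, 0.0, 0.0] [-0.0247, -0.0, 0.0529] | mm/row 17.5 deg/row 0.00
[-0.06 -0.61  2.36  0.37  1.12  0.59] 2.1762267119621023e-10
60
24 rows: [0.0013, 0.0, -0.003] [0.0387, -0.0232, 0.0179] | mm/row 14.6 deg/row 0.59
   q [-0.59 -0.51  2.25  0.44  1.4  -0.02] err 0.0
   q [-0.03 -0.38  2.17  0.42  1.17  0.36] err 0.0
[-0.03 -0.12  2.3   0.53  0.82  0.15] 3.246575652225652e-12
8 rows: [0.0, 0.0, 0.0] [-0.0247, 0.0, 0.0529] | mm/row 17.5 deg/row 0.00
[-0.19 -0.46  2.28  0.44  1.2   0.2 ] 8.977323130297295e-09
75
24 rows: [0.0028, 0.0, -0.0061] [0.0418, -0.0144, 0.0193] | mm/row 14.5 deg/row 1.22
   q [-0.57 -0.38  2.17  0.44  1.4  -0.14] err 0.0
   q [-0.09 -0.24  2.07  0.45  1.26  0.05] err 0.0
[-0.09 -0.    2.19  0.54  0.95 -0.14] 5.3079797457565035e-09
8 rows: [0.0, 0.0, 0.0] [-0.0247, 0.0, 0.0529] | mm/row 17.5 deg/row 0.00
[-0.23 -0.26  2.15  0.46  1.27 -0.11] 2.5036928400784793e-12
```

Using heading 60 for better joint margins.

```bash
python3 -m handwheel '[[0.0013,0,-0.003,0.0387,-0.0232,0.0179,0],[0.0013,0,-0.003,0.0387,-0.0232,0.0179,0],[0.0013,0,-0.003,0.0387,-0.0232,0.0179,0],[0.0013,0,-0.003,0.0387,-0.0232,0.0179,0],[0.0013,0,-0.003,0.0387,-0.0232,0.0179,0],[0.0013,0,-0.003,0.0387,-0.0232,0.0179,0],[0.0013,0,-0.003,0.0387,-0.0232,0.0179,0],[0.0013,0,-0.003,0.0387,-0.0232,0.0179,0]]' >/dev/null
python3 -m handwheel '[[0.0013,0,-0.003,0.0387,-0.0232,0.0179,0],[0.0013,0,-0.003,0.0387,-0.0232,0.0179,0],[0.0013,0,-0.003,0.0387,-0.0232,0.0179,0],[0.0013,0,-0.003,0.0387,-0.0232,0.0179,0],[0.0013,0,-0.003,0.0387,-0.0232,0.0179,0],[0.0013,0,-0.003,0.0387,-0.0232,0.0179,0],[0.0013,0,-0.003,0.0387,-0.0232,0.0179,0],[0.0013,0,-0.003,0.0387,-0.0232,0.0179,0]]' >/dev/null
python3 -m handwheel '[[0.0013,0,-0.003,0.0387,-0.0232,0.0179,0],[0.0013,0,-0.003,0.0387,-0.0232,0.0179,0],[0.0013,0,-0.003,0.0387,-0.0232,0.0179,0],[0.0013,0,-0.003,0.0387,-0.0232,0.0179,0],[0.0013,0,-0.003,0.0387,-0.0232,0.0179,0],[0.0013,0,-0.003,0.0387,-0.0232,0.0179,0],[0.0013,0,-0.003,0.0387,-0.0232,0.0179,0],[0.0013,0,-0.003,0.0387,-0.0232,0.0179,0]]'
python3 - <<'E'
from plan import *
show(); a,r=tool(np.array([.4373,.3009,.03]),60,0,65); rows(a,r,8)
E
```

```text
time_s: 22.95
eef_pos: [0.3901, 0.2212, 0.2458]
eef_rot: [-0.105, 0.845, 0.491, 0.186]
wrist_force: [-0.4, -0.3, -3.3]
opening: 0.15
grasp_force: 58.6
t 22.9 q [-0.023 -0.377  2.167  0.408  1.163  0.368] p [0.3901 0.2212 0.2458] x [0.449 0.79  0.417] z [ 0.212  0.36  -0.909] op 0.150 gf 58.6 F [-0.4 -0.3 -3.3]
8 rows: [0.0001, 0.0002, 0.0002] [-0.0249, 0.0002, 0.0528] | mm/row 17.5 deg/row 0.07
   q [-0.03 -0.27  2.25  0.45  1.    0.28] err 0.0
   q [-0.03 -0.12  2.3   0.53  0.82  0.15] err 0.0
```

```bash
python3 -m handwheel '[[0,0,0,-0.0249,0,0.0528,0],[0,0,0,-0.0249,0,0.0528,0],[0,0,0,-0.0249,0,0.0528,0],[0,0,0,-0.0249,0,0.0528,0],[0,0,0,-0.0249,0,0.0528,0],[0,0,0,-0.0249,0,0.0528,0],[0,0,0,-0.0249,0,0.0528,0],[0,0,0,-0.0249,0,0.0528,0]]' >/dev/null
python3 -m handwheel '[[0,0,0,-0.0028,0,0.006,0],[0,0,0,-0.0028,0,0.006,0],[0,0,0,-0.0028,0,0.006,0],[0,0,0,-0.0028,0,0.006,0],[0,0,0,-0.0028,0,0.006,0],[0,0,0,-0.0028,0,0.006,0],[0,0,0,0,0,0,0],[0,0,0,0,0,0,0]]'
python3 - <<'E'
from plan import *
show(); o,r=log(); print(tool(np.zeros(3),60,0,65)[0]); 
a=cv2.convertScaleAbs(ctrl.camera("top")[190:350,60:270],alpha=1.6); b=cv2.convertScaleAbs(ctrl.camera("side")[110:240,200:350],alpha=1.5)
cv2.imwrite("pics/b6.png",np.hstack([cv2.resize(a,(420,320)),cv2.resize(b,(370,320))]))
E
```

```text
time_s: 24.55
eef_pos: [0.391, 0.2188, 0.0936]
eef_rot: [-0.105, 0.845, 0.49, 0.187]
wrist_force: [-0.2, 0.3, -3.2]
opening: 0.153
grasp_force: 58.8
t 24.6 q [-0.031 -0.088  2.302  0.545  0.788  0.126] p [0.391  0.2188 0.0936] x [0.451 0.788 0.419] z [ 0.213  0.361 -0.908] op 0.153 gf 58.8 F [-0.2  0.3 -3.2]
[-0.04680953 -0.08107648  0.07574954]
```

View pics/b6.png

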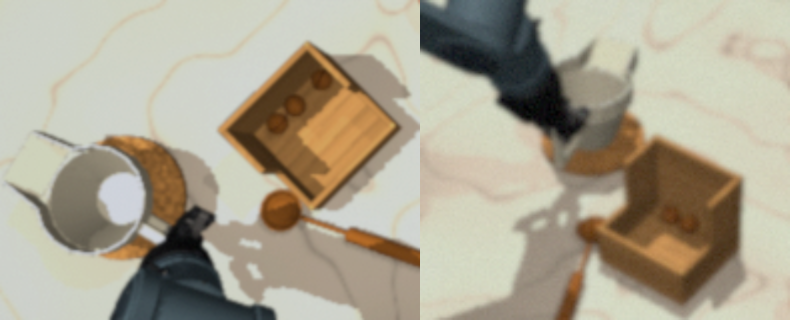

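```bash
python3 -m handwheel '[[0,0,0,-0.0014,0,0.003,0],[0,0,0,-0.0014,0,0.003,0],[0,0,0,-0.0014,0,0.003,0],[0,0,0,-0.0014,0,0.003,0],[0,0,0,-0.0007,0,0.0015,0],[0,0,0,0,0,0,0],[0,0,0,0,0,0,0],[0,0,0,0,0,0,0]]'
python3 -m handwheel '[[0,0,0,-0.0007,0,0.0015,0],[0,0,0,-0.0007,0,0.0015,0],[0,0,0,0,0,0,0],[0,0,0,0,0,0,0],[0,0,0,0,0,0,0],[0,0,0,0,0,0,0],[0,0,0,0,0,0,0],[0,0,0,0,0,0,0]]'
```

```text
time_s: 25.45
eef_pos: [0.3917, 0.2188, 0.0897]
eef_rot: [-0.105, 0.845, 0.49, 0.188]
wrist_force: [-2.0, -3.2, 4.8]
opening: 0.15
grasp_force: 60.1
time_s: 26.25
eef_pos: [0.3922, 0.2188, 0.0894]
eef_rot: [-0.105, 0.845, 0.49, 0.188]
wrist_force: [-6.6, -6.8, 14.8]
opening: 0.15
grasp_force: 61.9
```

```bash
python3 -m handwheel '[[0,0,0,0.0007,0,-0.0015,0],[0,0,0,0.0003,0,-0.0007,0],[0,0,0,0,0,0,0],[0,0,0,0,0,0,0.16],[0,0,0,0,0,0,0.18],[0,0,0,0,0,0,0.22],[0,0,0,0,0,0,0.3],[0,0,0,0,0,0,0.4]]'
python3 -m handwheel '[[0,0,0,0,0,0,0.6],[0,0,0,0,0,0,0.8],[0,0,0,0,0,0,1],[0,0,0,0,0,0,1],[0,0,0,0,0,0,1],[0,0,0,0,0,0,1],[0,0,0,0,0,0,1],[0,0,0,0,0,0,1]]'
python3 -m handwheel '[[0,0,0,0,0,-0.02,1],[0,0,0,0,0,-0.04,1],[0,0,0,0,0,-0.05,1],[0,0,0,0,0,-0.06,1],[0,0,0,0,0,-0.06,1],[0,0,0,0,0,-0.06,1],[0,0,0,0,0,-0.06,1],[0,0,0,0,0,-0.03,1]]'
python3 - <<'E'
from plan import *
show()
a=cv2.convertScaleAbs(ctrl.camera("top")[130:350,60:300],alpha=1.6); b=cv2.convertScaleAbs(ctrl.camera("side")[100:260,200:400],alpha=1.5)
cv2.imwrite("pics/b7.png",np.hstack([cv2.resize(a,(393,360),interpolation=cv2.INTER_CUBIC),cv2.resize(b,(400,360),interpolation=cv2.INTER_CUBIC)]))
E
```

```text
time_s: 27.05
eef_pos: [0.3908, 0.2188, 0.0886]
eef_rot: [-0.105, 0.845, 0.49, 0.187]
wrist_force: [0.6, -0.2, 0.2]
opening: 0.399
grasp_force: 0.0
time_s: 27.85
eef_pos: [0.391, 0.2188, 0.0888]
eef_rot: [-0.105, 0.845, 0.49, 0.187]
wrist_force: [-0.1, -0.7, 0.1]
opening: 1.001
grasp_force: 0.0
time_s: 28.65
eef_pos: [0.3672, 0.1771, 0.194]
eef_rot: [-0.104, 0.845, 0.49, 0.188]
wrist_force: [0.2, 0.0, 0.6]
opening: 0.998
grasp_force: 0.0
t 28.6 q [-0.176 -0.419  2.304  0.448  1.135  0.177] p [0.3672 0.1771 0.194 ] x [0.45  0.788 0.42 ] z [ 0.215  0.361 -0.908] op 0.998 gf 0.0 F [0.2 0.  0.6]
```

View pics/b7.png

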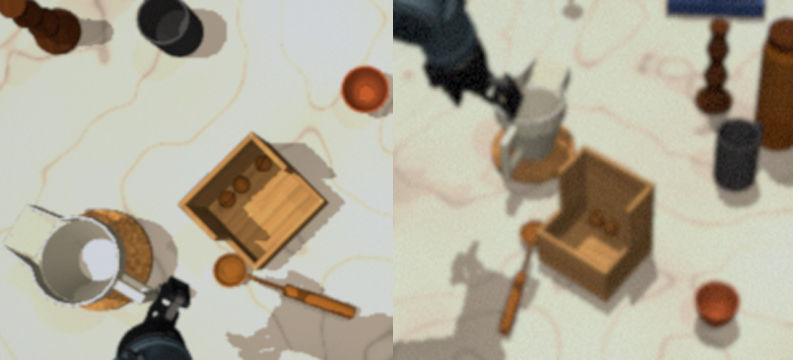

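The jug stands centred on the trivet (its floor disc at top pixel about (121,288), trivet centre (123,289)). The walnuts are in the bin, the bystanders haven't moved and the gripper is clear.

```bash
python3 -c "from bench import ctrl; print(ctrl.hand_in())"
```

```text
the job is handed in; nothing more can be done
None
```

The job is handed in at about 29 s on the robot's clock: the last pictures show all three walnuts in the bin, the empty jug upright and released on the trivet, and the mug, bowl and spoon unmoved; the hand-in returned no verdict.

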